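Slide the pressing cover onto a ball-bonding jig and hold it down

TASK

Pick up the orange pressing cover by its black handle, lay it on the white landing of the bonding jig with its steel edge flush against the aluminium fence, and slide it along the fence until it drops over the brass pin that it hides. Then press it fully home and finish while still holding the handle and pressing down steadily with about 15 N, so that the wooden balls under it stay clamped; leave the other things on the mat alone.

Things in the scene. Friction and masses are not known exactly. Their poses are not given: they have to be found in the camera images.
- jig: Bonding jig, fixed to the bench: plywood block 130 (x) by 250 (y) mm, deck top 28 mm above the origin. Origin: on the underside, mid-length, on the pin's line x = 0. x points square to the fence, towards it; y along the fence; z up. On the half y = 0 to 125 mm lies the white landing. On the other half two slots hold 4 dark wooden balls each (24 mm), tops level with the deck.
- pin_top (a point): Top of the brass locating pin, 12 mm in diameter with a tapered tip (8 mm at the top), standing 8 mm above the deck at jig x = 0, y = -59 mm, z = 36 mm (1 mm lower than the landing). Axes as the jig's.
- fence_face (a point): Point on the inner face of the aluminium fence, mid-length, at jig x = 55.5, y = 0, z = 37 mm. The fence is 12 mm thick, runs along the jig's whole +x side and its top is at jig z = 52 mm. Axes as the jig's.
- landing (a point): Centre of the top of the landing, at jig x = -0.5, y = 62.5, z = 37 mm: a white slab 9 mm thick on the deck, ending in a step down to the deck at jig y = 0. The cover lies here first.
- cover: Orange pressing cover, loose, about 0.35 kg: plate 110 by 110 by 16 mm with a black handle block in the middle. Origin: centre of the underside, where a blind hole 15 mm wide, 12 mm deep opens downwards, unseen. x points to its steel edge, z up. Starts flat on the mat, x within 0.5 rad of world x. The steel edge goes to the fence: x as the jig's. Home, its underside is on the deck.
- cover_edge (a point): Middle of the cover's steel edge, at the underside (cover x = 55, y = 0, z = 0 mm). When the cover is home on the pin the edge stands about 0.5 mm from the fence; the pin has 1.5 mm play all round in the hole.
- cover_handle (a point): Centre of the top face of the black handle (cover x = 0, y = 0, z = 60 mm). The block is 44 mm along x and 24 mm along y, flat-sided, rising 44 mm above the plate.
- ball_piece: Bystander: puzzle piece of five 25 mm dark wooden balls, about 75 by 60 mm, beyond the cover. Leave alone.
- dropper: Bystander: closed white dropper bottle with red cap, 34 mm in diameter, 85 mm tall, standing beyond the jig. Leave alone.
- tape_roll: Bystander: yellow ring of tape, 76 mm in diameter, 24 mm high, lying near the robot. Leave alone.
Not all that is in view belongs to the job. Of the things that look like the cover, take the one that is farthest to the robot's right at the start.

How it is judged:
On the way, in this order (a step that is already met when the one before it is completed fails the run):
1. the cover lies on the landing with its steel edge flush against the fence (gap under 3 mm, square within 0.04 rad) (z of cover in the frame of jig between 0.0345 and 0.04 m and y of cover in the frame of jig above 0.03 m and x of cover_edge in the frame of fence_face above -0.003 m and angle between the x axis of cover and the x axis of jig, either way round below 0.04 rad and contact force between cover and jig above 0.5 N), for 0.2 s.
2. the cover is slid along the fence, off the landing and over the pin, not yet dropped (z of cover in the frame of jig between 0.033 and 0.042 m and y of cover in the frame of jig between -0.058 and -0.015 m and x of cover_edge in the frame of fence_face above -0.005 m and angle between the x axis of cover and the x axis of jig, either way round below 0.06 rad), for 0.1 s.
At the end, for the whole second after the job is handed in: The cover is home on the pin: underside within 2 mm of the deck, hole within 3 mm of the pin's axis, square to the fence within 0.04 rad, level within 0.03 rad, at rest; the fingers still hold it and it bears on the jig with 8 to 40 N (its weight included) (z of cover in the frame of jig between 0.0255 and 0.03 m and horizontal distance between cover and pin_top below 0.003 m and angle between the x axis of cover and the x axis of jig, either way round below 0.04 rad and angle between cover's own z axis and vertical below 0.03 rad and contact force between cover and jig between 8 and 40 N and contact force between the fingers and cover above 2 N and linear speed of cover below 0.02 m/s); the arm keeps its last pose, push and grip.
It fails at once if the ball piece is knocked or shifted by more than 25 mm (distance of ball_piece from where it was at the start of the episode above 0.025 m).
It fails at once if the dropper bottle is knocked or shifted by more than 25 mm (distance of dropper from where it was at the start of the episode above 0.025 m).
It fails at once if the tape roll is knocked or shifted by more than 25 mm (distance of tape_roll from where it was at the start of the episode above 0.025 m).
It also fails if it takes over 54 s, if anything falls off the work surface, if the arm or the gripper's body presses on something with over 40 N, if the wrist force passes 120 N, or if a joint passes its speed limit or range.

ROBOT

A 6-joint arm with a two-finger parallel gripper is mounted at the origin on the work surface. World frame = base frame: x ahead of the robot, y to its left, z up, the work surface at z = 0. Lengths are in m, angles in rad, forces in N, time in s.
With the tool pointing down it reaches from about 0.3 to 0.875 m from the base axis. Payload 4.2 kg.
Tool frame: the origin (TCP) lies between the finger pads; the fingertips stand 14 mm ahead of it and the grasp point (between the pads) lies 5 mm behind it; z points along the fingers, y is the line along which they close (so a half turn about z gives the same grasp; the last joint's range is limited). The gripper opens to 85 mm and grips with 20 to 120 N. Pads are 22 mm wide; open, the fingers measure 114 mm over their backs; the gripper's body (76 mm by 85 mm) begins 54 mm behind the grasp point. The pads swing forward as they close: fully open they stand 13 mm farther back than shut.
Start: joints at [1.226, 0.32, 1.565, -0, 1.257, -0.02], TCP at [0.183, 0.545, 0.245] pointing down, gripper open.
Joint ranges: [-3.11, 3.11], [-0.84, 2.01], [0.21, 2.61], [-1.34, 4.49], [0.05, 2.63], [-2.56, 2.56]. Speed limits (rad/s): [2.57, 2.57, 3.14, 3.14, 3.14, 3.14].

INTERFACE

Orientations are given as a unit quaternion [w, x, y, z].
In Python, from workcell import r gives the robot as it stands.
- The arm moves only by the tool step_arm, never from a script. Its arguments are lists of equal length, an entry for each row: "grip": the closure, from 0 (fully open) to 1 (shut); "travel": the shift along the tool's x, y, z in cm, a list of three; "yaw": the turn about the tool's z in degrees. In form: {"grip": [grip, ...], "travel": [[dx, dy, dz], ...], "yaw": [yaw, ...]}. A call has 1 to 10 rows; each row is the pose to reach, as a shift and turn from the pose commanded when the call began, along the tool's axes at that moment; what a row does not reach only later rows make up. A row lasts 1/8 s, in which the tool goes at most 62.5 mm and 10.7 degrees, less where a joint would pass 70% of its speed; a pose out of reach is approached as far as the arm can. A call with a gripper value outside its range is refused whole. The fingers move at their own pace and stop on an object; "grip_force" is the grip in N (left out, the last holds). Time passes only in rows, so rows that repeat a pose let the fingers close. It gives the time, the measured TCP pose, the force, the opening and the grip force at its end, in the units of the state.
- r.get_obs(): the state, without advancing time (a new reading comes with each control period).
- r.get_image(name): name is "scene" or "top" or "wrist"; returns the picture (420x560x3 uint8, red, green, blue); there is no depth.
- r.camera_model(name): a dict with "camera_matrix" (3x3 intrinsics, pixels), "position" and "orientation" of the camera in the world. Camera axes: x right, y down, z forward; pixel columns grow to the right and rows downward; lengths in m; the calibration is good to about 2 mm. A picture is of the moment at which its call begins: read the wrist's pose just before it. camera_model takes no time and is no camera call; for the wrist camera it gives the pose at the moment of the call.
- r.finish_job(): hands the job in; it is judged then, once.
Trained networks look in the newest picture that a camera, given by its name, has taken for a name from the list of things; names that differ only in an ending like _2 or _b are one class to them, and where a whole thing is asked for, a point or a joint stands for the part that bears it (a point fixed in the world has none). Each returns a list of dicts, best first, with "score" (0 to 1); they miss things now and then, are a little off and sometimes report something else, mostly with a low value. They report only what shows in the picture. A call takes as long as a camera call. They do not tell look-alikes from the thing itself.
- r.look_for(target, camera): "at" ([x, y, z] in m, in the coordinates of the camera as it stood for that picture, good to about 4 mm: the middle of the surface that is visible of it).
- r.mark_of(target, camera): "at" ([x, y, z] in m, in the coordinates of the camera as it stood for that picture, good to about 4 mm: a listed point, or the origin of a listed thing).
The state is a dict: "clock": time; "q": joint angles; "qd": joint speeds; "joint_efforts": joint torques, N m; "ee_pos": TCP position; "tool_rot": TCP orientation; "wrist_force": force on the tool from outside, world axes, zero at the start; "torque": the same for the moment, N m; "grip_width": opening from 0.0 (shut) to 1.0 (fully open); "finger_force": force on a finger pad.
Only numpy, scipy, OpenCV 4.12 (cv2) and the standard library are available. Lean on these libraries where they do the work, as an engineer would, in place of code of your own. Each camera call takes 0.05 s, during which the arm holds its last target. There are 200 camera calls.

## Working session

There is one attempt and no reset: what is moved stays moved. The work goes in short steps, Python scripts to look and compute and a tool call to move; the robot and the scene stay as the last step left them, time stands still between calls to the robot, and variables do not carry over. Pictures are saved under pics/ and viewed, at most 10 in all, crops included, and the job is handed in when it is done.

Besides the shell and the picture viewer there is one more tool, called after ">>>" as name([rows], argument=value, ...), one row to a line, values as JSON. step_arm: Moves the arm, as the interface text tells. Its arguments: {"type":"object","properties":{"grip":{"type":"array","items":{"type":"number"}},"travel":{"type":"array","items":{"type":"array","items":{"type":"number"}}},"yaw":{"type":"array","items":{"type":"number"}},"grip_force":{"type":"number"}},"required":["grip","travel","yaw"]}

```bash
mkdir -p pics
cat > h.py <<'E'
import numpy as np, cv2
from scipy.spatial.transform import Rotation as R
from workcell import r
def rot(q): return R.from_quat([q[1],q[2],q[3],q[0]])
def snap(cam,fn=None):
    m=r.camera_model(cam); im=r.get_image(cam)
    if fn: cv2.imwrite('pics/'+fn,im[:,:,::-1])
    return im,m
def world(m,p): return np.array(m['position'])+rot(m['orientation']).apply(p)
def px(m,p):
    c=rot(m['orientation']).inv().apply(np.array(p)-m['position']); u=np.array(m['camera_matrix'])@c; return (u[:2]/u[2]).round(0)
def onplane(m,uv,z):
    d=rot(m['orientation']).apply(np.linalg.inv(m['camera_matrix'])@[uv[0],uv[1],1]); p=np.array(m['position']); return p+d*(z-p[2])/d[2]
def mark(t,cam,m,f='mark_of'):
    for d in getattr(r,f)(t,cam): 
        w=world(m,d['at']); print(cam,t,round(d['score'],2),w.round(4),px(m,w))
def tool():
    o=r.get_obs(); print('t',round(o['clock'],2),'ee',np.round(o['ee_pos'],4),'F',np.round(o['wrist_force'],1),'M',np.round(o['torque'],2),'w',round(o['grip_width'],3),np.round(o['finger_force'],1)); T=rot(o['tool_rot']); print(T.as_matrix().round(3).tolist(),'yawx',round(float(np.degrees(np.arctan2(*T.as_matrix()[[1,0],0]))),2)); return o
E
python3 - <<'E'
from h import *
tool()
im,mt=snap('top','top0.png'); 
for t in ['cover_handle','cover_edge','cover','jig','pin_top','fence_face','landing','ball_piece','dropper','tape_roll']: mark(t,'top',mt)
im,ms=snap('scene','scene0.png')
for t in ['cover_handle','cover_edge','jig','pin_top','fence_face','landing']: mark(t,'scene',ms)
E
```

```text
t 0.0 ee [0.1833 0.5445 0.2445] F [-0.4 -0.7  0. ] M [-0.03 -0.03  0.02] w 0.998 0.0
[[-0.948, 0.319, -0.001], [0.319, 0.948, -0.002], [0.0, -0.002, -1.0]] yawx 161.39
top cover_handle 0.94 [0.6256 0.4204 0.0578] [178. 176.]
top cover_handle 0.91 [0.5758 0.233  0.0626] [246. 194.]
top cover_handle 0.9 [0.4043 0.3228 0.064 ] [212. 257.]
top cover_handle 0.65 [0.2904 0.4758 0.0584] [155. 299.]
top cover_edge 0.9 [0.5696 0.4382 0.0022] [175. 199.]
top cover_edge 0.89 [ 0.6302  0.2465 -0.002 ] [243. 179.]
top cover_edge 0.81 [ 0.3472  0.3333 -0.0022] [211. 278.]
top cover_edge 0.64 [ 2.956e-01  4.222e-01 -2.000e-04] [178. 296.]
top cover 0.84 [0.5774 0.2316 0.0046] [248. 197.]
top cover 0.76 [4.051e-01 3.216e-01 1.000e-04] [215. 257.]
top cover 0.65 [ 0.6262  0.4198 -0.    ] [182. 180.]
top cover 0.58 [0.2881 0.4759 0.0081] [159. 299.]
top jig 0.71 [ 5.533e-01 -1.468e-01 -4.000e-04] [380. 206.]
top pin_top 0.86 [ 0.5432 -0.2025  0.0385] [403. 208.]
top pin_top 0.58 [ 0.5714 -0.0774  0.0388] [358. 198.]
top fence_face 0.8 [ 0.6109 -0.1597  0.039 ] [387. 184.]
top landing 0.82 [ 0.5707 -0.
[... 248 characters left out ...]
cene cover_handle 0.95 [0.2893 0.4737 0.0622] [457. 254.]
scene cover_handle 0.94 [0.6246 0.4134 0.0595] [317. 309.]
scene cover_handle 0.76 [0.4043 0.3207 0.0646] [373. 227.]
scene cover_handle 0.63 [0.5824 0.2345 0.0574] [287. 236.]
scene cover_edge 0.78 [ 0.3559  0.3354 -0.0028] [389. 236.]
scene cover_edge 0.78 [3.051e-01 4.233e-01 1.000e-04] [429. 253.]
scene cover_edge 0.73 [0.6282 0.2457 0.0054] [273. 260.]
scene cover_edge 0.63 [0.5745 0.4345 0.0026] [339. 315.]
scene jig 0.87 [ 0.556  -0.146   0.0064] [219. 134.]
scene pin_top 0.91 [ 0.5463 -0.2021  0.0352] [211. 112.]
scene fence_face 0.73 [ 0.6115 -0.1514  0.0394] [198. 134.]
scene landing 0.7 [ 0.569  -0.0819  0.0333] [226. 146.]
```

View pics/top0.png

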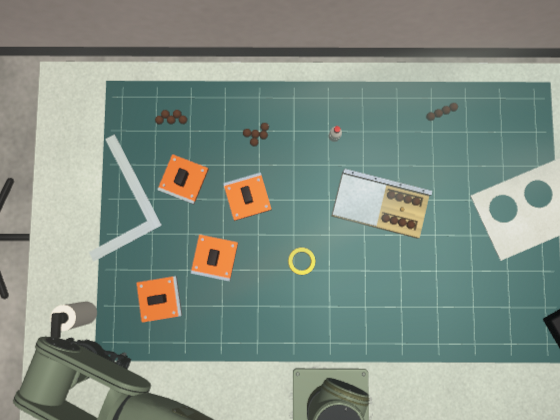

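View pics/scene0.png

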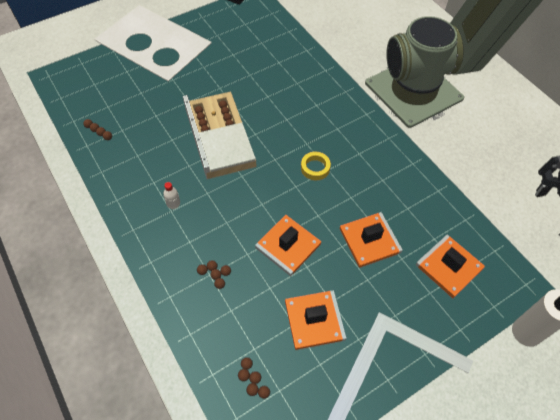

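>>> step_arm([
  [-5,-1.8,0],
  [-10,-3.6,0],
  [-15,-5.4,0],
  [-20,-7.2,0],
  [-26,-9.3,0],
  [-32,-11.5,0],
  [-38,-13.7,0],
  [-43,-15.5,0],
  [-47.3,-17,0],
  [-47.3,-17,0],
], grip=[0,0,0,0,0,0,0,0,0,0], yaw=[-4,-8,-12,-16,-20,-24,-28,-32,-32.5,-32.5])

```text
clock: 2.15
ee_pos: [0.5797, 0.2306, 0.2447]
tool_rot: [0.0, -0.119, 0.993, -0.0]
wrist_force: [-0.5, 0.1, 0.1]
grip_width: 1.004
finger_force: 0.0
```

Run:
```python
from h import *
tool()
im,m=snap('wrist','w0.png')
for t in ['cover_handle','cover_edge','cover']: mark(t,'wrist',m)
```

```text
t 2.15 ee [0.5797 0.2306 0.2447] F [-0.5  0.1  0.1] M [-0.01  0.06 -0.02] w 1.004 0.0
[[-0.972, -0.236, 0.0], [-0.236, 0.972, -0.0], [-0.0, -0.0, -1.0]] yawx -166.35
wrist cover_handle 0.89 [0.5792 0.2367 0.0595] [291. 198.]
wrist cover_handle 0.65 [0.4033 0.3254 0.0591] [433.  37.]
wrist cover_handle 0.62 [0.6287 0.4169 0.0631] [433. 275.]
wrist cover_edge 0.83 [ 0.5755  0.4357 -0.0012] [440. 218.]
wrist cover_edge 0.81 [6.313e-01 2.471e-01 4.000e-04] [288. 226.]
wrist cover 0.85 [0.6261 0.4146 0.0051] [412. 251.]
wrist cover 0.69 [ 0.5774  0.2337 -0.003 ] [288. 183.]
wrist cover 0.63 [ 4.058e-01  3.214e-01 -4.000e-04] [404.  51.]
```

View pics/w0.png

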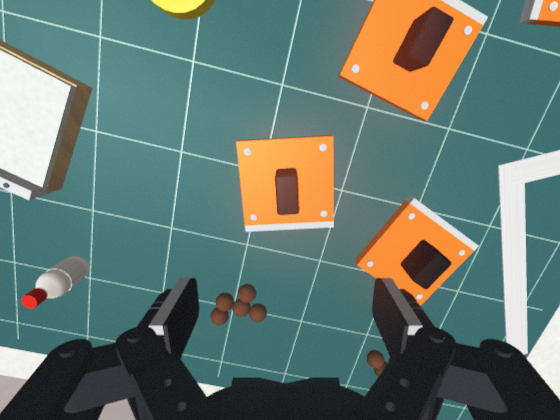

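Run:
```python
from h import *
im,m=snap('wrist')
hsv=cv2.cvtColor(im,cv2.COLOR_RGB2HSV); k=cv2.inRange(hsv,(3,150,120),(20,255,255))
c=[c for c in cv2.findContours(k,0,2)[0] if cv2.contourArea(c)>2000 and cv2.pointPolygonTest(c,(260,180),False)>0][0]
w=np.array([onplane(m,p[0],0.016)[:2] for p in c])
print(((cv2.boxPoints(cv2.minAreaRect((w*1000).astype(np.float32))))).round(1), cv2.minAreaRect((w*1000).astype(np.float32)))
```

```text
[[508.3 268.2]
 [539.7 163.4]
 [637.4 192.7]
 [606.  297.5]] ((572.8565063476562, 230.42941284179688), (102.02327728271484, 109.41523742675781), 16.71784019470215)
```

>>> step_arm([
  [0.1,0.3,4],
  [0.1,0.3,9],
  [0.1,0.3,14],
  [0.1,0.3,18],
  [0.1,0.3,20.7],
  [0.1,0.3,20.7],
  [0.1,0.3,20.7],
  [0.1,0.3,20.7],
  [0.1,0.3,20.7],
  [0.1,0.3,20.7],
], grip=[0,0,0,0,0,0,0.6,0.9,0.9,0.9], yaw=[-3,-3,-3,-3,-3,-3,-3,-3,-3,-3], grip_force=60)

```text
clock: 3.65
ee_pos: [0.5768, 0.2353, 0.0397]
tool_rot: [0.001, -0.147, 0.989, -0.0]
wrist_force: [-0.7, -1.7, 7.0]
grip_width: 0.27
finger_force: 60.9
```

>>> step_arm([
  [0,0,0],
  [0,0,0],
  [0,0,0],
  [0,0,0],
], grip=[1,1,1,1], yaw=[0,0,0,0], grip_force=80)

```text
clock: 4.15
ee_pos: [0.5768, 0.2354, 0.0398]
tool_rot: [0.001, -0.147, 0.989, -0.0]
wrist_force: [0.7, -1.3, 6.0]
grip_width: 0.27
finger_force: 79.2
```

>>> step_arm([
  [0,0,-2],
  [0,0,-6],
  [0,0,-10],
  [0,0,-13],
  [0,0,-13],
], grip=[1,1,1,1,1], yaw=[0,0,0,0,0])

```text
clock: 4.78
ee_pos: [0.5767, 0.236, 0.1701]
tool_rot: [0.002, -0.147, 0.989, 0.001]
wrist_force: [0.7, -0.5, -3.6]
grip_width: 0.269
finger_force: 79.1
```

Run:
```python
from h import *
tool()
im,m=snap('wrist','w1.png')
for t in ['cover_handle','cover_edge']: mark(t,'wrist',m)
im,ms=snap('scene','s1.png')
for t in ['cover_handle','cover_edge','pin_top','fence_face','landing']: mark(t,'scene',ms)
```

```text
t 4.78 ee [0.5767 0.236  0.1701] F [ 0.7 -0.5 -3.6] M [0.02 0.07 0.03] w 0.269 79.1
[[-0.957, -0.29, 0.004], [-0.29, 0.957, 0.002], [-0.004, 0.001, -1.0]] yawx -163.12
wrist cover_handle 0.86 [0.5758 0.2398 0.1906] [293. 322.]
wrist cover_handle 0.65 [0.6266 0.4144 0.0626] [454. 322.]
wrist cover_handle 0.64 [0.4068 0.3251 0.0609] [483.  29.]
wrist cover_edge 0.84 [5.749e-01 4.397e-01 5.000e-04] [467. 252.]
scene cover_handle 0.94 [0.288  0.4712 0.0615] [456. 253.]
scene cover_handle 0.71 [0.6277 0.4146 0.0592] [316. 310.]
scene cover_handle 0.7 [0.4053 0.3259 0.0611] [374. 229.]
scene cover_handle 0.6 [0.5784 0.2361 0.1866] [291. 206.]
scene cover_edge 0.97 [0.3021 0.4209 0.0033] [430. 251.]
scene cover_edge 0.95 [ 0.3565  0.3316 -0.0005] [388. 234.]
scene cover_edge 0.89 [0.6301 0.2499 0.1315] [273. 235.]
scene cover_edge 0.68 [0.5744 0.4324 0.0019] [338. 314.]
scene pin_top 0.73 [ 0.5421 -0.2027  0.0378] [212. 111.]
scene fence_face 0.93 [ 0.6088 -0.1546  0.0373] [199. 133.]
scene fence_face 0.33 [ 0.5554 -0.1455  0.0031] [219. 135.]
scene landing 0.81 [ 0.5707 -0.0799  0.0346] [225. 147.]
scene landing 0.24 [ 0.5561 -0.1462  0.004 ] [219. 135.]
```

View pics/w1.png

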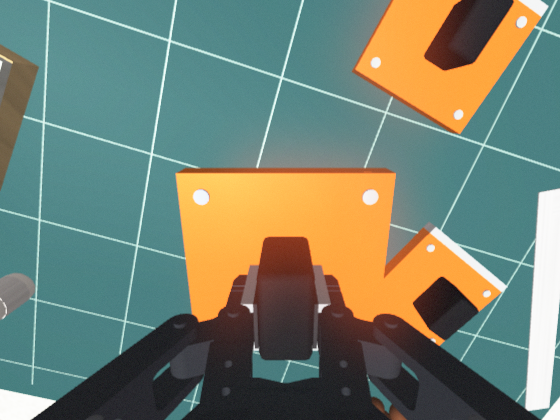

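>>> step_arm([
  [1,-2.3,-2],
  [2.5,-5.6,-4],
  [4,-9,-6],
  [5.5,-12.5,-8],
  [7,-16,-8],
  [8,-18,-8],
  [8.8,-20,-8],
  [8.8,-20,-8],
], grip=[1,1,1,1,1,1,1,1], yaw=[4,8,12,16,20,24,28.5,28.5])

```text
clock: 6.22
ee_pos: [0.5493, 0.0165, 0.2494]
tool_rot: [0.001, 0.103, 0.995, -0.0]
wrist_force: [-0.2, 0.8, -4.0]
grip_width: 0.269
finger_force: 79.4
```

Run:
```python
from h import *
tool()
im,m=snap('wrist','w2.png')
for t in ['cover_handle','cover_edge','pin_top','fence_face','landing','jig']: mark(t,'wrist',m)
```

```text
t 6.22 ee [0.5493 0.0165 0.2494] F [-0.2  0.8 -4. ] M [-0.    0.01  0.05] w 0.269 79.4
[[-0.979, 0.205, 0.001], [0.205, 0.979, -0.0], [-0.001, -0.0, -1.0]] yawx 168.18
wrist cover_handle 0.64 [0.5497 0.0193 0.2711] [291. 323.]
wrist pin_top 0.66 [ 0.5388 -0.1987  0.0363] [105. 218.]
wrist fence_face 0.9 [ 0.6067 -0.1597  0.0359] [156. 263.]
wrist fence_face 0.75 [0.5455 0.0205 0.2063] [290. 249.]
wrist fence_face 0.54 [ 0.5388 -0.1979  0.0396] [104. 219.]
wrist jig 0.98 [ 0.5531 -0.1453  0.0043] [162. 213.]
wrist jig 0.59 [0.5494 0.0212 0.2716] [296. 323.]
wrist jig 0.39 [ 0.7587  0.2075 -0.0008] [446. 297.]
```

View pics/w2.png

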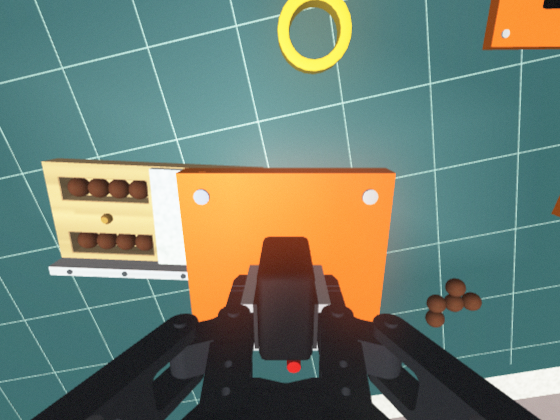

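Run:
```python
from h import *
im,m=snap('wrist')
hsv=cv2.cvtColor(im,cv2.COLOR_RGB2HSV)
for x in (60,90,130,170): print(x,[(y,int(hsv[y,x,1]),int(hsv[y,x,2])) for y in range(256,286,1)])
# back edge of cover
ee=np.array(r.get_obs()['ee_pos']); 
for z in (-.024,): print([onplane(m,p,ee[2]+z).round(4) for p in ((180,173),(393,173))])
k=cv2.inRange(hsv,(12,120,60),(30,255,190))[205:232,95:120]
```

```text
60 [(256, 78, 247), (257, 82, 208), (258, 10, 106), (259, 9, 109), (260, 5, 110), (261, 5, 109), (262, 7, 108), (263, 7, 110), (264, 5, 110), (265, 5, 107), (266, 8, 163), (267, 2, 231), (268, 3, 246), (269, 2, 244), (270, 2, 243), (271, 2, 242), (272, 2, 242), (273, 1, 243), (274, 1, 244), (275, 13, 208), (276, 108, 118), (277, 103, 121), (278, 108, 118), (279, 108, 116), (280, 109, 117), (281, 106, 118), (282, 105, 121), (283, 102, 118), (284, 110, 118), (285, 111, 117)]
90 [(256, 80, 245), (257, 80, 246), (258, 86, 219), (259, 33, 131), (260, 2, 106), (261, 2, 107), (262, 7, 109), (263, 7, 108), (264, 5, 106), (265, 9, 112), (266, 2, 106), (267, 6, 122), (268, 5, 218), (269, 3, 245), (270, 2, 244), (271, 3, 243), (272, 3, 241), (273, 2, 242), (274, 3, 244), (275, 2, 244), (276, 14, 213), (277, 84, 128), (278, 105, 121), (279, 109, 119), (280, 110, 121), (281, 105, 119), (282, 108, 118), (283, 109, 119), (284, 101, 121), (285, 105, 117)]
130 [(256, 82, 244), (257, 81, 245), (258, 79, 246), (259, 80, 247), (260, 86, 208), (261, 2, 105), (262, 7, 106), (263, 5, 107), (264, 7, 107), (
[... 165 characters left out ...]
276, 2, 244), (277, 2, 244), (278, 17, 209), (279, 111, 122), (280, 107, 121), (281, 107, 121), (282, 104, 118), (283, 105, 121), (284, 109, 122), (285, 108, 120)]
170 [(256, 3, 250), (257, 3, 250), (258, 2, 249), (259, 3, 249), (260, 3, 250), (261, 3, 251), (262, 3, 251), (263, 3, 251), (264, 7, 230), (265, 5, 141), (266, 7, 107), (267, 9, 109), (268, 5, 105), (269, 7, 105), (270, 15, 104), (271, 4, 184), (272, 3, 239), (273, 6, 247), (274, 6, 245), (275, 4, 243), (276, 4, 243), (277, 4, 245), (278, 3, 244), (279, 7, 230), (280, 34, 171), (281, 102, 122), (282, 108, 118), (283, 104, 123), (284, 103, 119), (285, 104, 123)]
[array([ 0.4852, -0.0214,  0.2243]), array([0.5066, 0.0835, 0.2243])]
```

Run:
```python
from h import *
m=r.camera_model('wrist')
for z,l in ((.052,[(60,266),(90,267.4),(130,269),(170,270.8)]),(.052,[(60,275.4),(90,276.6),(130,278.5),(170,280)]),(.028,[(60,257.3),(90,258.8),(130,260.4)])):
    w=np.array([onplane(m,p,z)[:2] for p in l]); s=np.polyfit(w[:,1],w[:,0],1); print(w.round(4).tolist(),'yaw',-np.degrees(np.arctan(s[0])))
    n=np.array([np.cos(np.arctan(s[0])),-np.sin(np.arctan(s[0]))]); print('dist of line',(w@n).mean(), 'ee.n',np.array(r.get_obs()['ee_pos'])[:2]@n)
print(onplane(m,(106.5,218.5),.036))
im,mt=snap('top')
mark('pin_top','top',mt); mark('fence_face','top',mt); mark('landing','top',mt)
im,mt=snap('scene')
mark('pin_top','scene',mt); mark('fence_face','scene',mt); mark('cover_handle','scene',mt); mark('cover_edge','scene',mt)
```

```text
[[0.582, -0.2598], [0.5908, -0.2257], [0.6024, -0.1799], [0.6142, -0.134]] yaw -14.327620147154759
dist of line 0.6282141539447745 ee.n 0.5279024452792032
[[0.5937, -0.2652], [0.6024, -0.2306], [0.6145, -0.1845], [0.626, -0.138]] yaw -14.306743651381291
dist of line 0.6408230205017056 ee.n 0.5279587368922609
[[0.579, -0.2763], [0.5885, -0.2401], [0.6007, -0.1914]] yaw -14.355311777660072
dist of line 0.6295049236563375 ee.n 0.5278276691250866
[ 0.54036331 -0.19365821  0.036     ]
top pin_top 0.96 [ 0.5432 -0.2016  0.0377] [403. 208.]
top fence_face 0.56 [ 0.6091 -0.1564  0.0377] [386. 184.]
top fence_face 0.26 [ 0.5448 -0.1999  0.0342] [402. 207.]
top landing 0.58 [ 0.5666 -0.075   0.0396] [357. 199.]
scene pin_top 0.81 [ 0.5441 -0.1993  0.0354] [212. 113.]
scene fence_face 0.96 [ 0.6104 -0.1544  0.0358] [198. 134.]
scene fence_face 0.34 [0.3952 0.081  0.0004] [316. 169.]
scene fence_face 0.33 [ 0.5441 -0.2003  0.0356] [212. 112.]
scene cover_handle 0.86 [0.6263 0.4131 0.0607] [316. 309.]
scene cover_handle 0.84 [0.2875 0.4716 0.0626] [457. 253.]
scene cover_handle 0.81 [0.5513 0.0205 0.2686] [248. 107.]
scene cover_handle 0.65 [0.4073 0.3263 0.0579] [373. 231.]
scene cover_edge 0.78 [0.3006 0.419  0.0022] [430. 250.]
scene cover_edge 0.72 [0.6035 0.0071 0.2118] [225. 130.]
scene cover_edge 0.72 [5.753e-01 4.334e-01 2.000e-04] [338. 315.]
scene cover_edge 0.57 [ 0.7594 -0.012   0.0027] [173. 205.]
```

Run:
```python
from h import *
m=r.camera_model('top'); im=cv2.imread('pics/top0.png')
g=im.astype(int).sum(2)/3
c=cv2.resize(im[160:245,322:442],None,fx=6,fy=6,interpolation=cv2.INTER_CUBIC); cv2.imwrite('pics/topc.png',c)
```

```text
(no output)
```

View pics/topc.png

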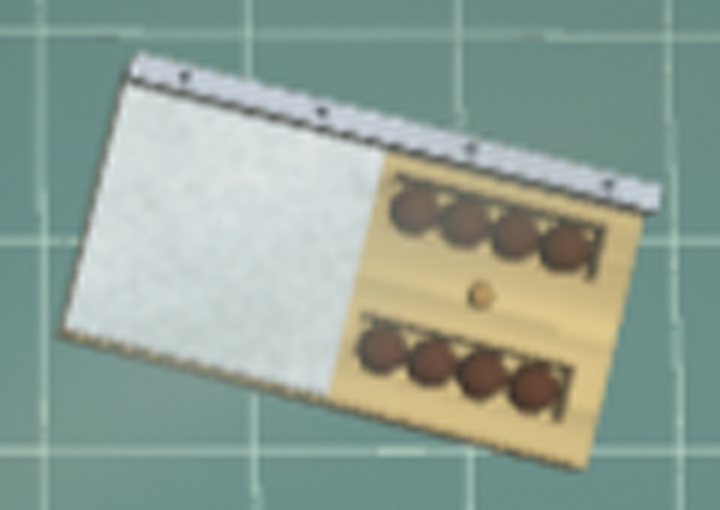

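Run:
```python
from h import *
m=r.camera_model('top')
f=lambda u,v,z: onplane(m,((u+.5)/6-.5+322,(v+.5)/6-.5+160),z)
def yaw(a,b): d=a-b; return np.degrees(np.arctan2(-d[0],d[1]))
a,b=f(137,52,.052),f(662,184,.052); print(a,b,yaw(a,b))
a,b=f(130,80,.052),f(655,212,.052); print(a,b,yaw(a,b))
a,b=f(64,332,.037),f(330,398,.037); print(a,b,yaw(a,b))
print('pin',f(482,294,.036))
```

```text
[ 0.65141529 -0.03905381  0.052     ] [ 0.59086505 -0.28007831  0.052     ] -14.102028589289109
[ 0.63825316 -0.03569641  0.052     ] [ 0.57783367 -0.27649562  0.052     ] -14.085431820290811
[ 0.52252657 -0.00591604  0.037     ] [ 0.49252504 -0.12845852  0.037     ] -13.75686980842886
pin [ 0.54132165 -0.19984925  0.036     ]
```

>>> step_arm([
  [-0.8,-2.5,0],
  [-1.7,-5,0],
  [-2.6,-8,1],
  [-3.4,-10,3],
  [-3.4,-10,6.5],
  [-3.4,-10,10],
  [-3.4,-10,13],
  [-3.4,-10,14.9],
  [-3.4,-10,14.9],
  [-3.4,-10,14.9],
], grip=[1,1,1,1,1,1,1,1,1,1], yaw=[2.4,2.4,2.4,2.4,2.4,2.4,2.4,2.4,2.4,2.4])

```text
clock: 8.32
ee_pos: [0.5637, -0.0863, 0.1002]
tool_rot: [0.001, 0.122, 0.993, -0.0]
wrist_force: [-0.7, 0.6, -4.1]
grip_width: 0.271
finger_force: 79.6
```

Run:
```python
from h import *
tool()
im,m=snap('scene'); mark('cover_handle','scene',m); mark('cover_edge','scene',m); mark('fence_face','scene',m)
cv2.imwrite('pics/s3.png',cv2.resize(im[70:200,150:290,::-1],None,fx=5,fy=4.6,interpolation=cv2.INTER_CUBIC)[:600])
im,m=snap('wrist','w3.png')
```

```text
t 8.32 ee [ 0.5637 -0.0863  0.1002] F [-0.7  0.6 -4.1] M [0.04 0.05 0.03] w 0.271 79.6
[[-0.97, 0.242, 0.002], [0.242, 0.97, -0.0], [-0.002, 0.0, -1.0]] yawx 165.99
scene cover_handle 0.91 [0.2893 0.4707 0.0613] [455. 254.]
scene cover_handle 0.75 [0.6266 0.4133 0.0606] [316. 309.]
scene cover_handle 0.73 [0.4054 0.3234 0.0632] [374. 228.]
scene cover_handle 0.71 [ 3.966e-01  7.940e-02 -2.000e-04] [315. 169.]
scene cover_handle 0.66 [ 0.5679 -0.0829  0.1185] [223. 124.]
scene cover_edge 0.95 [ 0.3566  0.3329 -0.002 ] [388. 235.]
scene cover_edge 0.85 [0.576  0.434  0.0014] [338. 315.]
scene cover_edge 0.7 [0.3026 0.4188 0.0011] [429. 251.]
scene cover_edge 0.65 [ 0.6194 -0.0994  0.0666] [204. 142.]
scene fence_face 0.9 [ 0.6115 -0.153   0.0356] [198. 134.]
```

View pics/s3.png

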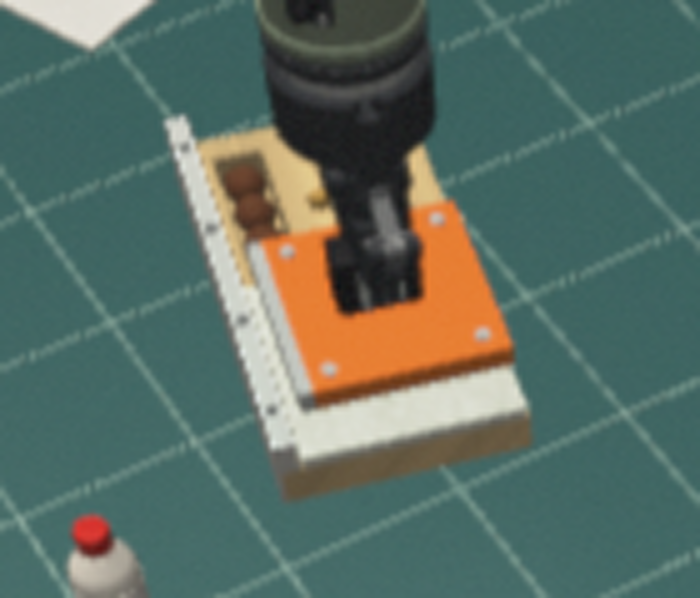

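View pics/w3.png

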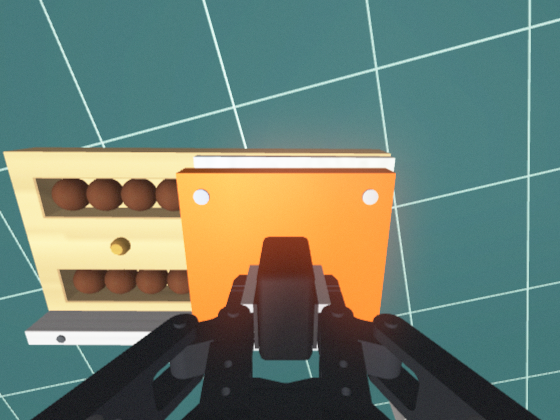

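>>> step_arm([
  [0,0,0.7],
  [0,0,1.4],
  [0,0,2.0],
  [0,0,2.3],
  [0,0,2.3],
], grip=[1,1,1,1,1], yaw=[0,0,0,0,0])

```text
clock: 9.2
ee_pos: [0.5625, -0.0861, 0.0768]
tool_rot: [-0.0, 0.122, 0.993, 0.0]
wrist_force: [-3.4, 1.2, 2.6]
grip_width: 0.269
finger_force: 80.6
```

>>> step_arm([
  [0,0,0.1],
  [0,0,0.1],
  [0,0,0.1],
], grip=[1,1,1], yaw=[0,0,0])

```text
clock: 9.57
ee_pos: [0.5625, -0.086, 0.0768]
tool_rot: [-0.0, 0.122, 0.993, 0.0]
wrist_force: [-5.8, 1.3, 9.4]
grip_width: 0.268
finger_force: 81.8
```

>>> step_arm([
  [-0.1,0,-0.05],
  [-0.2,0,-0.1],
  [-0.3,0,-0.1],
  [-0.3,0,-0.1],
], grip=[1,1,1,1], yaw=[0,0,0,0])

```text
clock: 10.07
ee_pos: [0.5651, -0.0867, 0.0768]
tool_rot: [-0.001, 0.122, 0.993, 0.0]
wrist_force: [-5.9, 1.9, 7.4]
grip_width: 0.266
finger_force: 81.2
```

Run:
```python
from h import *
tool()
```

```text
t 10.07 ee [ 0.5651 -0.0867  0.0768] F [-5.9  1.9  7.4] M [ 0.07  0.68 -0.01] w 0.266 81.2
[[-0.97, 0.242, -0.002], [0.242, 0.97, 0.0], [0.002, 0.0, -1.0]] yawx 165.99
```

>>> step_arm([
  [-0.1,0,-0.05],
  [-0.2,0,-0.1],
  [-0.2,0,-0.1],
  [-0.2,0,-0.1],
], grip=[1,1,1,1], yaw=[0,0,0,0])

```text
clock: 10.58
ee_pos: [0.568, -0.0874, 0.0769]
tool_rot: [0.0, 0.122, 0.993, 0.0]
wrist_force: [-0.2, 0.0, -3.8]
grip_width: 0.269
finger_force: 79.7
```

>>> step_arm([
  [-0.1,0,0],
  [-0.2,0,0],
  [-0.2,0,0],
], grip=[1,1,1], yaw=[0,0,0])

```text
clock: 10.95
ee_pos: [0.5696, -0.0878, 0.0771]
tool_rot: [-0.0, 0.122, 0.993, 0.0]
wrist_force: [-0.6, 0.6, -4.1]
grip_width: 0.27
finger_force: 79.7
```

>>> step_arm([
  [-0.1,0,0],
  [-0.15,0,0],
  [-0.15,0,0],
], grip=[1,1,1], yaw=[0,0,0])

```text
clock: 11.32
ee_pos: [0.5699, -0.0878, 0.0771]
tool_rot: [-0.002, 0.122, 0.993, 0.0]
wrist_force: [-4.7, 1.8, -1.5]
grip_width: 0.268
finger_force: 80.2
```

>>> step_arm([
  [-0.1,0,0],
  [-0.15,0,0],
  [-0.15,0,0],
], grip=[1,1,1], yaw=[0,0,0])

```text
clock: 11.7
ee_pos: [0.57, -0.0878, 0.0772]
tool_rot: [-0.003, 0.122, 0.992, 0.001]
wrist_force: [-8.4, 2.5, 1.0]
grip_width: 0.27
finger_force: 80.7
```

>>> step_arm([
  [0.05,0,0.05],
  [0.05,0,0.05],
  [0.05,0,0.05],
  [0.05,0,0.05],
], grip=[1,1,1,1], yaw=[0,0,0,0])

```text
clock: 12.2
ee_pos: [0.57, -0.0877, 0.0771]
tool_rot: [-0.002, 0.122, 0.992, 0.0]
wrist_force: [-8.3, 3.0, 3.5]
grip_width: 0.271
finger_force: 80.8
```

Run:
```python
from h import *
tool()
im,m=snap('wrist','w4.png')
im,m=snap('scene'); mark('cover_handle','scene',m); mark('cover_edge','scene',m);mark('cover','scene',m)
```

```text
t 12.2 ee [ 0.57   -0.0877  0.0771] F [-8.3  3.   3.5] M [ 0.31  1.12 -0.3 ] w 0.271 80.8
[[-0.97, 0.243, -0.005], [0.243, 0.97, 0.001], [0.005, 0.0, -1.0]] yawx 165.95
scene cover_handle 0.93 [0.4062 0.3224 0.0634] [373. 228.]
scene cover_handle 0.88 [0.2886 0.4732 0.0612] [457. 254.]
scene cover_handle 0.71 [0.6257 0.4158 0.059 ] [317. 310.]
scene cover_handle 0.56 [ 0.5721 -0.085   0.0944] [222. 131.]
scene cover_edge 0.86 [0.3548 0.3319 0.0008] [388. 234.]
scene cover_edge 0.83 [ 5.742e-01  4.318e-01 -2.000e-04] [338. 314.]
scene cover_edge 0.7 [ 0.6229 -0.1045  0.0382] [203. 148.]
scene cover_edge 0.67 [0.3054 0.4228 0.0022] [429. 253.]
scene cover 0.8 [ 0.5722 -0.0898  0.0427] [223. 142.]
scene cover 0.69 [ 6.229e-01  4.180e-01 -1.000e-04] [316. 320.]
scene cover 0.58 [0.4085 0.3281 0.0045] [370. 242.]
scene cover 0.57 [0.2905 0.477  0.0062] [450. 267.]
```

View pics/w4.png

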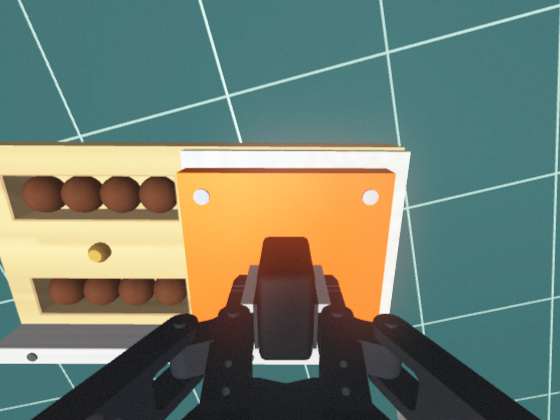

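>>> step_arm([
  [0.1,-0.5,-0.05],
  [0.1,-1.2,-0.05],
  [0.1,-2,-0.05],
  [0.1,-2.8,-0.05],
  [0.1,-3.6,-0.05],
  [0.1,-4.4,-0.05],
  [0.1,-5.2,-0.05],
  [0.1,-6,-0.05],
  [0.1,-6,-0.05],
  [0.1,-6,-0.05],
], grip=[1,1,1,1,1,1,1,1,1,1], yaw=[0,0,0,0,0,0,0,0,0,0])

```text
clock: 13.7
ee_pos: [0.555, -0.1457, 0.0771]
tool_rot: [-0.002, 0.122, 0.993, 0.001]
wrist_force: [-5.4, 1.9, -1.9]
grip_width: 0.266
finger_force: 80.1
```

Run:
```python
from h import *
o=tool()
im,m=snap('wrist')
im4=cv2.imread('pics/w4.png')
# use same camera offset: pose of tool at w4
T=rot(o['tool_rot'])
print('offsets of camera in tool', T.inv().apply(np.array(m['position'])-o['ee_pos']))
ee=np.array(o['ee_pos']); mm=dict(m); mm['position']=np.array(m['position'])+np.array([.57,-.0877,.0771])-ee
a,b=onplane(mm,(178,171),.053),onplane(mm,(394,171),.053); p=onplane(mm,(97,250),.036)
y=(a-b)/np.linalg.norm(a-b); 
print(a,b,p, 'pin to cover along y', (p-(a+b)/2)@y, np.linalg.norm(a-b))
im,m=snap('scene'); mark('cover_handle','scene',m); mark('cover_edge','scene',m);mark('cover','scene',m)
```

```text
t 13.7 ee [ 0.555  -0.1457  0.0771] F [-5.4  1.9 -1.9] M [ 0.65  0.76 -0.14] w 0.266 80.1
[[-0.97, 0.243, -0.004], [0.243, 0.97, 0.002], [0.004, 0.001, -1.0]] yawx 165.96
offsets of camera in tool [ 0.08335105  0.00033512 -0.12914776]
[ 0.50248112 -0.12612278  0.053     ] [ 0.52881574 -0.02081145  0.053     ] [ 0.53741065 -0.1973137   0.036     ] pin to cover along y 0.11486761887831683 0.10855407996544007
scene cover_handle 0.66 [0.6244 0.4139 0.0631] [317. 309.]
scene cover_handle 0.66 [0.2856 0.472  0.0604] [457. 253.]
scene cover_handle 0.64 [ 0.554  -0.1462  0.0955] [217. 112.]
scene cover_handle 0.61 [0.4046 0.3229 0.0609] [374. 228.]
scene cover_edge 0.9 [ 0.6078 -0.1582  0.0447] [198. 130.]
scene cover_edge 0.77 [ 0.3531  0.3341 -0.0014] [389. 234.]
scene cover_edge 0.7 [0.5747 0.4338 0.0013] [339. 315.]
scene cover_edge 0.68 [0.3016 0.4191 0.0028] [429. 250.]
scene cover 0.95 [0.2904 0.4778 0.0025] [450. 268.]
scene cover 0.91 [4.070e-01 3.262e-01 4.000e-04] [370. 242.]
scene cover 0.69 [ 0.5565 -0.1476  0.0417] [217. 126.]
scene cover 0.58 [ 0.6244  0.416  -0.0013] [315. 320.]
```

>>> step_arm([
  [0,-0.5,0],
  [0,-1.1,0],
  [0,-1.8,0],
  [0,-2.5,0],
  [0,-3.2,0],
  [0,-3.8,0],
  [0,-4.4,0],
  [0,-4.6,0],
  [0,-4.6,0],
], grip=[1,1,1,1,1,1,1,1,1], yaw=[0,0,0,0,0,0,0,0,0])

```text
clock: 15.08
ee_pos: [0.5439, -0.1897, 0.0769]
tool_rot: [-0.002, 0.122, 0.992, 0.001]
wrist_force: [-4.2, 3.4, -1.1]
grip_width: 0.268
finger_force: 80.0
```

Run:
```python
from h import *
o=tool(); print('slid', (np.array([.57,-.0877])-o['ee_pos'][:2])@[.2436,.970])
```

```text
t 15.07 ee [ 0.5439 -0.1897  0.0769] F [-4.2  3.4 -1.1] M [ 1.09  0.63 -0.08] w 0.268 80.0
[[-0.97, 0.243, -0.004], [0.243, 0.97, 0.003], [0.004, 0.002, -1.0]] yawx 165.94
slid 0.1052643495268508
```

>>> step_arm([
  [0,-0.2,0],
  [0,-0.4,0],
  [0,-0.6,0],
  [0,-0.75,0],
  [0,-0.75,0],
  [0,-0.75,0],
], grip=[1,1,1,1,1,1], yaw=[0,0,0,0,0,0])

```text
clock: 15.82
ee_pos: [0.542, -0.1969, 0.0768]
tool_rot: [-0.002, 0.122, 0.992, 0.001]
wrist_force: [-5.0, 4.5, -2.1]
grip_width: 0.273
finger_force: 80.0
```

>>> step_arm([
  [0,-0.1,0.05],
  [0,-0.1,0.1],
  [0,-0.1,0.1],
], grip=[1,1,1], yaw=[0,0,0])

```text
clock: 16.2
ee_pos: [0.5417, -0.1983, 0.0757]
tool_rot: [-0.002, 0.122, 0.993, 0.001]
wrist_force: [-4.6, 3.5, -2.3]
grip_width: 0.267
finger_force: 80.1
```

>>> step_arm([
  [0,-0.1,0.05],
  [0,-0.1,0.15],
  [0,-0.1,0.15],
], grip=[1,1,1], yaw=[0,0,0])

```text
clock: 16.58
ee_pos: [0.5414, -0.1995, 0.0743]
tool_rot: [-0.002, 0.122, 0.993, 0.001]
wrist_force: [-5.2, 1.7, -2.6]
grip_width: 0.268
finger_force: 80.1
```

Run:
```python
from h import *
o=tool(); print('slid', (np.array([.57,-.0877])-o['ee_pos'][:2])@[.2436,.970])
```

```text
t 16.57 ee [ 0.5414 -0.1995  0.0743] F [-5.2  1.7 -2.6] M [ 0.44  0.78 -0.2 ] w 0.268 80.1
[[-0.97, 0.242, -0.004], [0.242, 0.97, 0.002], [0.005, 0.001, -1.0]] yawx 165.97
slid 0.11538431854905523
```

>>> step_arm([
  [0,0,0.1],
  [0,0,0.2],
  [0,0,0.2],
  [0,0,0.2],
], grip=[1,1,1,1], yaw=[0,0,0,0])

```text
clock: 17.08
ee_pos: [0.5413, -0.1997, 0.0724]
tool_rot: [-0.002, 0.122, 0.993, 0.001]
wrist_force: [-4.6, 2.7, -2.2]
grip_width: 0.269
finger_force: 80.2
```

Run:
```python
from h import *
o=tool(); print('slid', (np.array([.57,-.0877])-o['ee_pos'][:2])@[.2436,.970])
```

```text
t 17.07 ee [ 0.5413 -0.1997  0.0724] F [-4.6  2.7 -2.2] M [ 0.13  0.94 -0.19] w 0.269 80.2
[[-0.97, 0.243, -0.004], [0.243, 0.97, 0.002], [0.004, 0.0, -1.0]] yawx 165.97
slid 0.11565491530541167
```

>>> step_arm([
  [0,0,0.15],
  [0,0,0.3],
  [0,0,0.35],
  [0,0,0.35],
], grip=[1,1,1,1], yaw=[0,0,0,0])

```text
clock: 17.58
ee_pos: [0.5413, -0.1999, 0.0689]
tool_rot: [-0.002, 0.122, 0.993, 0.0]
wrist_force: [-4.7, 1.0, -1.2]
grip_width: 0.267
finger_force: 80.2
```

>>> step_arm([
  [0,0,0.1],
  [0,0,0.15],
  [0,0,0.15],
  [0,0,0.15],
], grip=[1,1,1,1], yaw=[0,0,0,0])

```text
clock: 18.08
ee_pos: [0.5413, -0.1998, 0.0681]
tool_rot: [-0.002, 0.122, 0.993, 0.0]
wrist_force: [-6.9, 2.5, 2.4]
grip_width: 0.269
finger_force: 80.9
```

Run:
```python
from h import *
o=tool(); print('slid', (np.array([.57,-.0877])-o['ee_pos'][:2])@[.2436,.970])
```

```text
t 18.07 ee [ 0.5413 -0.1998  0.0681] F [-6.9  2.5  2.4] M [ 0.17  1.07 -0.25] w 0.269 80.9
[[-0.97, 0.242, -0.004], [0.242, 0.97, 0.001], [0.004, 0.0, -1.0]] yawx 165.97
slid 0.11578425714512876
```

>>> step_arm([
  [0,0,0.05],
  [0.05,0,0.1],
  [0.1,0,0.15],
  [0.1,0,0.17],
  [0.1,0,0.17],
  [0.1,0,0.17],
], grip=[1,1,1,1,1,1], yaw=[0,0,0,0,0,0])

```text
clock: 18.82
ee_pos: [0.5411, -0.1998, 0.0678]
tool_rot: [-0.001, 0.122, 0.993, 0.0]
wrist_force: [-8.4, 2.4, 9.9]
grip_width: 0.271
finger_force: 81.5
```

Run:
```python
from h import *
o=tool(); print('slid', (np.array([.57,-.0877])-o['ee_pos'][:2])@[.2436,.970])
im,m=snap('scene'); mark('cover_handle','scene',m); mark('cover_edge','scene',m);mark('cover','scene',m);mark('fence_face','scene',m)
cv2.imwrite('pics/s5.png',cv2.resize(im[60:190,150:290,::-1],None,fx=5,fy=4.6,interpolation=cv2.INTER_CUBIC)[:600])
```

```text
t 18.82 ee [ 0.5411 -0.1998  0.0678] F [-8.4  2.4  9.9] M [ 0.31  1.04 -0.21] w 0.271 81.5
[[-0.97, 0.242, -0.002], [0.242, 0.97, 0.0], [0.002, -0.0, -1.0]] yawx 165.97
slid 0.11579435093667396
scene cover_handle 0.94 [ 0.5437 -0.1979  0.0862] [211. 100.]
scene cover_handle 0.81 [0.4034 0.3245 0.0632] [375. 228.]
scene cover_handle 0.67 [0.6234 0.4138 0.0586] [317. 309.]
scene cover_handle 0.58 [0.2897 0.4709 0.0608] [455. 254.]
scene cover_edge 0.84 [0.302  0.4207 0.0068] [430. 250.]
scene cover_edge 0.83 [3.568e-01 3.317e-01 3.000e-04] [388. 234.]
scene cover_edge 0.69 [ 0.5965 -0.2121  0.0331] [193. 118.]
scene cover_edge 0.67 [ 0.5427 -0.1989  0.0311] [213. 114.]
scene cover_edge 0.6 [0.5731 0.4334 0.0029] [339. 314.]
scene cover 0.97 [ 0.5428 -0.1995  0.0309] [213. 113.]
scene cover 0.77 [0.4079 0.3248 0.0022] [369. 242.]
scene cover 0.63 [6.234e-01 4.154e-01 4.000e-04] [316. 319.]
scene fence_face 0.57 [ 0.6102 -0.1543  0.0377] [198. 133.]
```

View pics/s5.png

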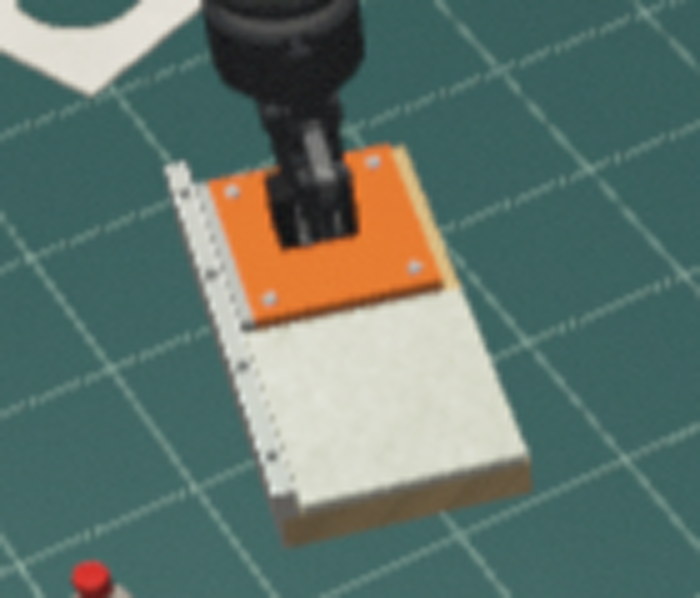

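>>> step_arm([
  [0,0,0.05],
  [0,0,0.06],
  [0,0,0.06],
  [0,0,0.06],
  [0,0,0.06],
], grip=[1,1,1,1,1], yaw=[0,0,0,0,0])

```text
clock: 19.7
ee_pos: [0.5411, -0.1998, 0.0678]
tool_rot: [-0.001, 0.122, 0.993, 0.0]
wrist_force: [-9.9, 2.7, 14.1]
grip_width: 0.272
finger_force: 82.1
```

Run:
```python
from h import *
o=tool()
if 6<o['wrist_force'][2]<22: print(r.finish_job())
```

```text
t 19.7 ee [ 0.5411 -0.1998  0.0678] F [-9.9  2.7 14.1] M [ 0.31  1.18 -0.23] w 0.272 82.1
[[-0.97, 0.242, -0.001], [0.242, 0.97, 0.0], [0.001, -0.0, -1.0]] yawx 165.97
the job is handed in; nothing more can be done
None
```

I handed the job in at 19.7 s with the cover down over the pin at deck height by arm height and camera, the gripper still holding the handle and the wrist sensor reading about 14 N downward; no verdict came back.

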